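# Open the double-latched hood of a bench dust extractor

### The job

Open the hood of the bench dust extractor so that its filter can be changed: turn the T-handle a full quarter turn, lift the hood a little until the safety catch holds it, then feel along under its front edge, from right to left as you face its front, for the hidden catch tongue, press it aside to the left and, keeping it pressed, raise the hood until it stands wide open by itself. Be gentle: neither wrench the hood up against the engaged catch nor force the tongue hard against its stop, and leave everything else on the bench where it is.

Things in the scene. Friction and masses are not known exactly. Their poses are not given: they have to be found in the camera images.
- extractor: Bench dust extractor bolted to the bench: grey housing with a light sheet-metal hood on top, 220 mm deep (its x), 280 wide (its y), 141 high to the hood's top. Origin: bench level, centre of its footprint; its x axis points to the hinged back, its front (switch, dial, hood's front edge) looks along its -x, roughly to the robot's right.
- latch (a joint): T-handle's turn in rad: 0 = latched (bar along the machine's y, may start up to 0.2), grows counter-clockwise seen from above to its stop at 1.57; frees the hood from about 1.1. Turning takes about 0.07 N m; it stays where it is left.
- handle (a point): Centre of the T-handle's bar, on the hood's top at machine x -35, y 0, 162 mm above the bench when shut. Black bar 70 long (along this point's own y), 14 thick, 20 high, 10 mm clear above the hood. It turns about a vertical pin through this point and rises with the hood.
- hood (a joint): Hood's opening in rad about its back edge: 0 shut, the safety catch stops it at about 0.17 (front edge 36 mm up), wide open stop at 1.15. Stiff friction hinge: it stays where it is left; opening takes about 1.4 N m (7 N at the lip, 10 N at the handle).
- hinge (a point): Middle of the hood's hinge line, machine x +100, 92 mm above the bench; the line runs along the machine's y.
- lip (a point): Middle of the hood's front lower edge: a rolled bead 8 mm thick, 272 long along the machine's y, at machine x -112, 82 mm above the bench when shut; turns with the hood. The hood is hollow behind its 4 mm front wall. A safety catch hides there; fingers reach it only through the gap of the raised hood, tilted forwards, and lift the hood by this edge.
- sill (a point): Front edge of the fixed sill under the hood, machine x -98, y 0, 85 mm above the bench; in front of it a ledge 73 mm high. The catch's tongue (not tracked) stands on it: an upright steel tab 5 mm thick in y, from machine x -104 to -86 and 87 to 122 mm above the bench. Its y lies anywhere within 32 mm of this point and must be found by feel.
- filter (a point): Middle of the pleated filter under the hood, machine x 52, 100 mm above the bench. How the catch works: its tongue, pressed to the machine's left (+y), starts to give at 2.5 N, frees the hood after 9 to 10 mm (about 4 N), meets its stop at 18 mm (6 N) and springs back if let go. Keep it pressed until the hood is 0.25 rad up; it does not rise with the hood.
- stapler: Bystander: grey plastic stapler with a press button on top, 150 x 36 x 57; origin under its middle (mm).
- tape_gun: Bystander: orange tape gun with a roll of tape, about 200 x 60 x 107; origin under its middle (mm).
- rasp: Bystander: steel wood rasp with a wooden handle, 325 long, 25 high, lying along its x; origin on the bench near the ferrule (mm).
- wedge_a: Bystander: yellow plastic wedge, 100 x 36 x 24; origin under its middle (mm).
- wedge_b: Bystander: second yellow plastic wedge, same size; origin under its middle (mm).
- mug: Bystander: blue enamel mug, 82 high, 82 across; origin under its middle (mm).
- dish: Bystander: round stainless magnetic parts dish, 132 across, 30 high; origin under its middle (mm).

How it is judged:
By the outcome, as a careful person would: the job done as asked, in the order asked, and still so for the second after the job is handed in, with the robot touching nothing.
It also fails if it takes over 72 s, if anything falls off the work surface, if the arm or the gripper's body presses on something with over 40 N, if the wrist force passes 120 N, or if a joint passes its speed limit or range.

### The arm

A 6-joint arm with a two-finger parallel gripper is mounted at the origin on the work surface. World frame = base frame: x ahead of the robot, y to its left, z up, the work surface at z = 0. Lengths are in m, angles in degrees, forces in N, time in s.
With the tool pointing down it reaches from about 0.4 to 0.825 m from the base axis. Payload 7 kg.
Tool frame: the origin (TCP) lies midway between the tips of the shut fingers; the grasp point (between the pads) lies 19 mm behind it; z points along the fingers, y is the direction in which the jaws open and shut (so a half turn about z gives the same grasp; the last joint's range is limited). The gripper opens to 88 mm and grips with 3 to 60 N. Pads are 19 mm wide; open, the fingers measure 130 mm over their backs; the gripper's body (78 mm by 193 mm) begins 47 mm behind the grasp point.
Start: joints at [-54.998, 20.546, 0.682, 0, -70.136, -16.507], TCP at [0.214, -0.64, 0.227] pointing down, gripper open.
Joint ranges: [-176.03, 176.03], [-82.01, 121.73], [-58.28, 71.71], [-173.87, 95.51], [-174.79, -0.11], [-173.66, 173.66]. Speed limits (degrees/s): [136.94, 136.94, 172.46, 180, 180, 180].

### API

Orientations are given as [roll, pitch, yaw] about the fixed x, y, z axes, in that order (R = Rz(yaw) Ry(pitch) Rx(roll)).
In Python, from plant import sensors, cams, job gives the robot as it stands.
- The arm moves only by the tool move_arm, never from a script. Its argument "commands" is a list of rows, each a list of 7 numbers: the finger opening in cm, from 0 to 8.76, then the shift along the tool's x, y, z in cm, then the turn, a rotation vector about the tool's x, y, z in rad. In form: [[hand, x, y, z, wx, wy, wz], ...]. A call has exactly 8 rows; each row is the pose to reach, as a shift and turn from the pose commanded when the call began, along the tool's axes at that moment; what a row does not reach only later rows make up. A row lasts 1/8 s, in which the tool goes at most 62.5 mm and 10.7 degrees, less where a joint would pass 70% of its speed; a pose out of reach is approached as far as the arm can. A call with a gripper value outside its range is refused whole. The fingers move at their own pace and stop on an object; the grip force is fixed at half the most. Time passes only in rows, so rows that repeat a pose let the fingers close, or fill a call up. It gives the time, the measured TCP pose, the force and the opening at its end, in the units of the state.
- sensors.get_obs(): the state, without advancing time (a new reading comes with each control period).
- cams.snapshot(name): name is "scene" or "top" or "wrist"; returns a dict with "frame" (480x640x3 uint8, red, green, blue), "camera_matrix" (3x3 intrinsics, pixels), "R" (3x3) and "t" (3): a world point X has camera coordinates R X + t. Camera axes: x right, y down, z forward; pixel columns grow to the right and rows downward; lengths in m; the calibration is good to about 2 mm. The wrist camera is an equidistant fisheye: a pixel r from the principal point sees the ray r / f radians off the axis. A picture is of the moment at which its call begins. There is no depth.
- job.close_job(): hands the job in, once; it reports no verdict.
The state is a dict: "clock": time; "joint_pos": joint angles; "qvel": joint speeds; "tau": joint torques, N m; "tool_pos": TCP position; "orientation": TCP orientation; "force": force on the tool from outside, world axes, zero at the start; "moment": the same for the moment, N m; "opening": finger opening in m.
Only numpy, scipy, OpenCV 4.12 (cv2) and the standard library are available. Lean on these libraries where they do the work, as an engineer would, in place of code of your own. Each camera call takes 0.05 s, during which the arm holds its last target.

## Working session

There is one attempt and no reset: what is moved stays moved. The work goes in short steps, Python scripts to look and compute and a tool call to move; the robot and the scene stay as the last step left them, time stands still between calls to the robot, and variables do not carry over. Pictures are saved under pics/ and viewed, and the job is handed in when it is done.

Besides the shell and the picture viewer there is one more tool, called after "Request:" as name(argument=value, ...), one argument or row to a line, values as JSON. move_arm: Moves the arm, as the interface text tells. Its arguments: {"type":"object","properties":{"commands":{"type":"array"}},"required":["commands"]}

```bash
ls; mkdir -p pics
python3 - <<'E'
from plant import sensors, cams, job
import cv2,numpy as np
for n in ["scene","top","wrist"]:
    s=cams.snapshot(n); cv2.imwrite(f"pics/{n}0.png",s["frame"][:,:,::-1])
    print(n,s["camera_matrix"],s["R"],s["t"])
print(sensors.get_obs())
E
```

```text
pics
scene [[621.4158126    0.         315.24316228]
 [  0.         621.4158126  238.04249925]
 [  0.           0.           1.        ]] [[-0.46973598  0.88273012  0.01164696]
 [ 0.46858611  0.26049119 -0.84413944]
 [-0.74818124 -0.39106507 -0.53599716]] [ 0.28408202 -0.17950183  2.1181389 ]
top [[525.75524543   0.         317.01268485]
 [  0.         525.75524543 241.07171921]
 [  0.           0.           1.        ]] [[-0.02369671 -0.99947994 -0.0218703 ]
 [-0.98933362  0.02659005 -0.14321998]
 [ 0.14372703  0.01824318 -0.9894492 ]] [-0.00314075  0.59164689  1.20650699]
wrist [[371.64829954   0.         318.6374141 ]
 [  0.         371.64829954 239.91286839]
 [  0.           0.           1.        ]] [[-0.31853093  0.94791097  0.00168769]
 [ 0.91711118  0.30772998  0.25339561]
 [ 0.23967713  0.08226214 -0.96736126]] [ 0.67418124 -0.03091675  0.39020119]
{'clock': 0.15, 'joint_pos': array([-5.49981642e+01,  2.05820928e+01,  6.46000991e-01, -1.20970002e-02,
       -7.01379388e+01, -1.65074692e+01]), 'qvel': array([-0.03051042, -0.12914976,  0.17888436,  0.01126688, -0.03378177,
        0.0716114 ]), 'tau': array([-2.34066742e-03, -5.83274209e+01,  2.93288326e+01,  7.00113505e+00,
        8.78162042e-03, -1.38455357e-04]), 'tool_pos': array([ 0.21396232, -0.63979593,  0.22584628]), 'orientation': array([ 1.79925789e+02, -1.01318591e-02, -1.61509744e+02]), 'force': array([-0.33880536, -0.46919695, -0.82839957]), 'moment': array([-0.02024258,  0.03086333, -0.00314699]), 'opening': 0.08736745934956397}
```

View pics/scene0.png

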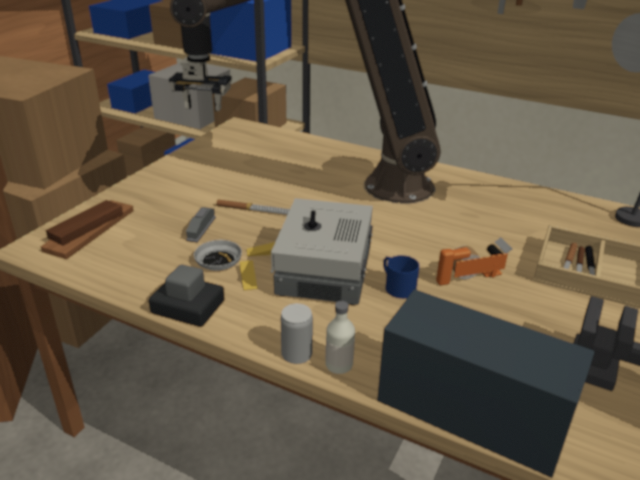

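View pics/top0.png

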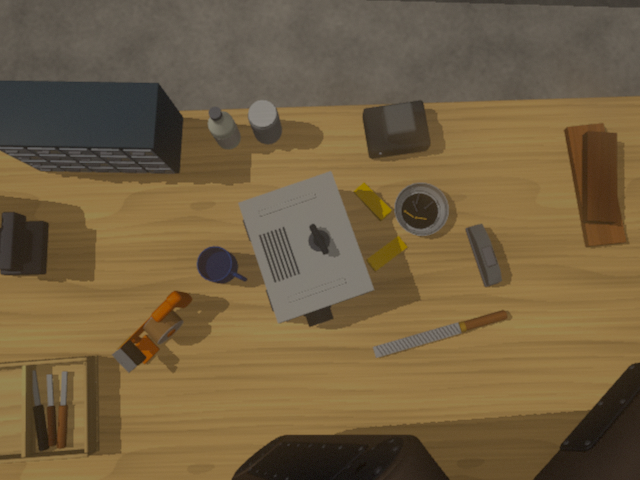

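View pics/wrist0.png

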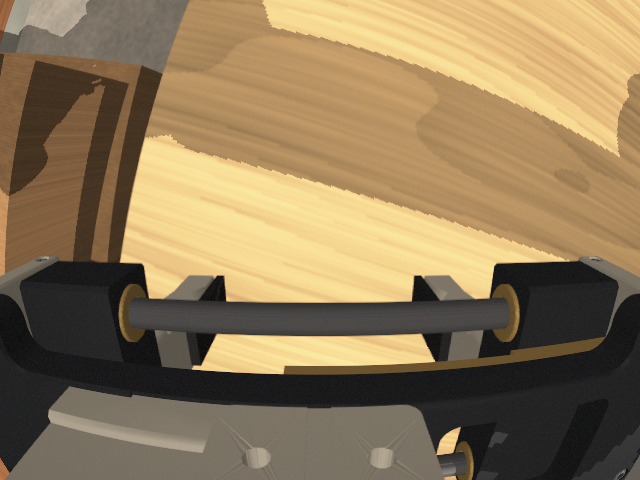

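Run:
```python
import cv2
a=cv2.imread("pics/top0.png")[150:340,190:450]
cv2.imwrite("pics/top0c.png",cv2.resize(a,None,fx=3,fy=3,interpolation=cv2.INTER_CUBIC))
a=cv2.imread("pics/scene0.png")[180:310,220:430]
cv2.imwrite("pics/scene0c.png",cv2.resize(a,None,fx=3.8,fy=3.8,interpolation=cv2.INTER_CUBIC))
```

```text
(no output)
```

View pics/top0c.png

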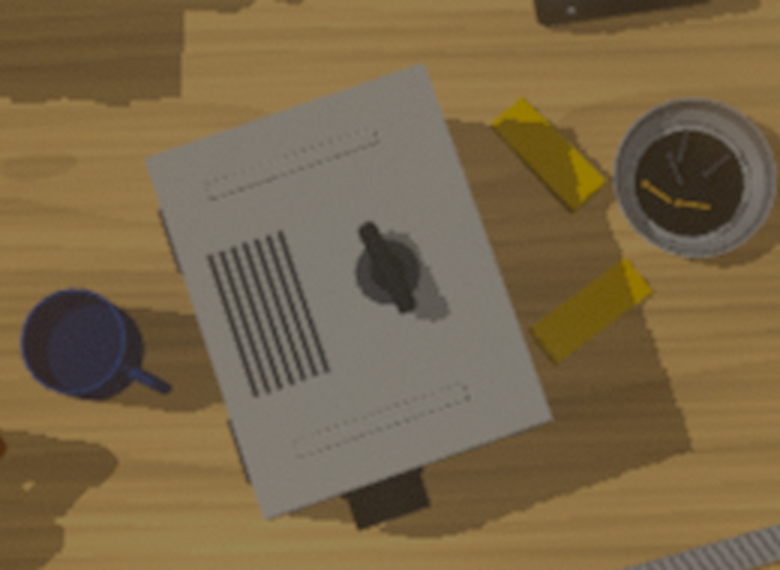

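View pics/scene0c.png

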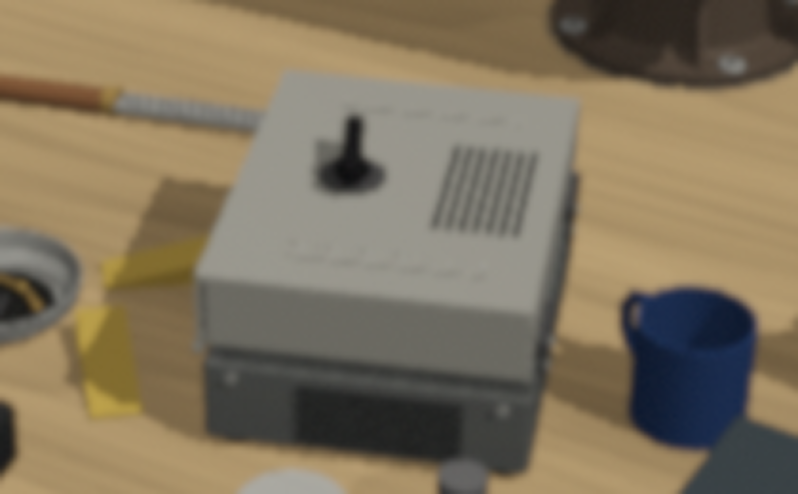

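```bash
cat > h.py <<'E'
import numpy as np
from scipy.optimize import least_squares
K=dict(scene=(621.4158126,315.24316228,238.04249925),top=(525.75524543,317.01268485,241.07171921))
R=dict(scene=np.array([[-0.46973598,0.88273012,0.01164696],[0.46858611,0.26049119,-0.84413944],[-0.74818124,-0.39106507,-0.53599716]]),
top=np.array([[-0.02369671,-0.99947994,-0.0218703],[-0.98933362,0.02659005,-0.14321998],[0.14372703,0.01824318,-0.9894492]]))
T=dict(scene=np.array([0.28408202,-0.17950183,2.1181389]),top=np.array([-0.00314075,0.59164689,1.20650699]))
def proj(c,X):
    p=np.atleast_2d(X)@R[c].T+T[c]; f,cx,cy=K[c]
    return np.c_[f*p[:,0]/p[:,2]+cx,f*p[:,1]/p[:,2]+cy]
def back(c,uv,z):
    f,cx,cy=K[c]; d=R[c].T@np.array([(uv[0]-cx)/f,(uv[1]-cy)/f,1]); o=-R[c].T@T[c]
    return o+d*(z-o[2])/d[2]
E
python3 - <<'E'
from h import *
t=np.array([(425,65),(551,420),(147,160),(266,518)])/3+[190,150]-0.33
s=np.array([(203,278),(285,72),(533,318),(578,103)])/3.8+[220,180]-0.37
def w(p,P):
    c,sn=np.cos(p[2]),np.sin(p[2]); P=np.atleast_2d(P)
    return np.c_[p[0]+c*P[:,0]-sn*P[:,1],p[1]+sn*P[:,0]+c*P[:,1],P[:,2]]
def corners(p):
    xf,xb,h=p[3],p[4],p[5]
    return w(p,[(xf,-h,.141),(xf,h,.141),(xb,-h,.141),(xb,h,.141)])
def res(p,v=("top","scene")):
    r=[]
    for c,m in (("top",t),("scene",s)):
        if c in v: r+=list((proj(c,corners(p))-m).ravel())
    r+=[(p[3]+.114)*300,(p[4]-.105)*300,(p[5]-.139)*1000]
    return np.array(r)
for v in (("top","scene"),("top",),("scene",)):
    q=least_squares(lambda p:res(p,v),[.55,0,1.9,-.112,.105,.139]); p=q.x
    print(v,p.round(4),np.degrees(p[2]),q.fun.round(1))
    print("handle",w(p,[-.035,0,.162]))
# handle bar from top: ends
for e in ((368,228),(405,306)): print(back("top",(e[0]/3+190-.33,e[1]/3+150-.33),.172))
E
```

```text
('top', 'scene') [ 0.5679  0.0117  1.8807 -0.1126  0.1036  0.139 ] 107.75464039361168 [-1.1 -0.6 -0.4 -0.8 -0.5 -0.7 -0.4 -0.2 -1.4 -1.7  0.4 -1.2 -0.  -2.4
  0.1 -1.9  0.4 -0.4  0. ]
handle [[ 0.57858169 -0.02158678  0.162     ]]
('top',) [ 0.5666  0.0105  1.8779 -0.113   0.104   0.1388] 107.59466424892139 [-0.1  0.   0.3 -0.1  0.1 -0.2 -0.2  0.3  0.3 -0.3 -0.2]
handle [[ 0.57718104 -0.02290687  0.162     ]]
('scene',) [ 0.5752  0.0162  1.8857 -0.112   0.103   0.1389] 108.04308820447515 [-0.9  0.5  0.4  0.4  0.5 -0.5  0.  -0.5  0.6 -0.6 -0.1]
handle [[ 0.58605724 -0.01705618  0.162     ]]
[ 0.60608212 -0.01128059  0.172     ]
[ 0.54944275 -0.03617519  0.172     ]
```

```bash
cat >> h.py <<'E'
from scipy.spatial.transform import Rotation as Ro
M0=np.array([.5668,.0107]); TH=np.radians(107.6)
def mw(x,y,z):  # machine mm -> world m
    c,s=np.cos(TH),np.sin(TH); x,y,z=x/1e3,y/1e3,z/1e3
    return np.array([M0[0]+c*x-s*y,M0[1]+s*x+c*y,z])
def wm(P):
    c,s=np.cos(TH),np.sin(TH); d=np.array(P[:2])-M0
    return np.array([c*d[0]+s*d[1],-s*d[0]+c*d[1],P[2]])*1e3
RM=Ro.from_euler('z',TH)
def cur():
    from plant import sensors
    o=sensors.get_obs(); return o,np.array(o["tool_pos"]),Ro.from_euler('xyz',o["orientation"],degrees=True)
def delta(P,Rt=None):
    o,p,r=cur(); Rt=r if Rt is None else Rt
    print("d(cm)",(r.inv().apply(np.array(P)-p)*100).round(2),"rot",(r.inv()*Rt).as_rotvec().round(4))
def st():
    o,p,r=cur(); Fm=RM.inv().apply(o["force"]); 
    print("t%.2f"%o["clock"],"tcp mach mm",wm(p).round(1),"rpy",np.round(o["orientation"],1),"F mach",Fm.round(1),"M mach",RM.inv().apply(o["moment"]).round(2),"open %.4f"%o["opening"],"J",np.round(o["joint_pos"],1))
E
python3 - <<'E'
from h import *
st(); Rt=Ro.from_euler('xyz',[180,0,-156.4],degrees=True)
delta([.578,-.0235,.235],Rt)
E
```

```text
t0.15 tcp mach mm [-513.4  533.   225.8] rpy [ 179.9   -0.  -161.5] F mach [-0.3  0.5 -0.8] M mach [ 0.04  0.01 -0.  ] open 0.0874 J [-55.   20.6   0.6  -0.  -70.1 -16.5]
d(cm) [-54.07  46.9   -0.86] rot [ 0.0013 -0.0001 -0.0892]
```

Request:
move_arm(
  commands=[
    [8.7,-3.5,3.0,-0.1,0,0,-0.01],
    [8.7,-7.5,6.5,-0.3,0,0,-0.02],
    [8.7,-12,10.4,-0.5,0,0,-0.03],
    [8.7,-16.5,14.3,-0.6,0,0,-0.045],
    [8.7,-21,18.2,-0.8,0,0,-0.06],
    [8.7,-25.5,22.1,-0.9,0,0,-0.07],
    [8.7,-30,26,-0.9,0,0,-0.08],
    [8.7,-34.5,29.9,-0.9,0,0,-0.09],
  ],
)

```text
clock: 1.15
tool_pos: [0.447, -0.2453, 0.2357]
orientation: [-180.0, 0.0, -156.3]
force: [0.9, -0.5, 0.2]
opening: 0.087
```

Run:
```python
from h import *
st(); Rt=Ro.from_euler('xyz',[180,0,-156.4],degrees=True)
delta([.578,-.0235,.235],Rt)
```

```text
t1.15 tcp mach mm [-207.8  191.6  235.7] rpy [-180.     0.  -156.3] F mach [-0.8 -0.7  0.2] M mach [-0.11  0.14 -0.01] open 0.0870 J [ -6.7   4.5 -19.   -0.  -66.5 -59.7]
d(cm) [-20.9   15.05   0.08] rot [-0.0002  0.0004  0.0013]
```

Request:
move_arm(
  commands=[
    [5.0,-4.2,3.0,0,0,0,0],
    [5.0,-8.4,6.0,0,0,0,0],
    [5.0,-12.6,9.0,0,0,0,0],
    [5.0,-16.8,12.1,0,0,0,0],
    [5.0,-20.9,15.05,0,0,0,0],
    [5.0,-20.9,15.05,0.1,0,0,0],
    [5.0,-20.9,15.05,0.1,0,0,0],
    [5.0,-20.9,15.05,0.1,0,0,0],
  ],
)

```text
clock: 2.15
tool_pos: [0.577, -0.0262, 0.2346]
orientation: [180.0, -0.0, -156.4]
force: [-0.1, 0.5, 0.4]
opening: 0.0501
```

Run:
```python
from h import *
st(); Rt=Ro.from_euler('xyz',[180,0,-156.4],degrees=True)
delta([.578,-.0235,.155],Rt)
from plant import cams
import cv2
for n in ("top","scene","wrist"):
    f=cams.snapshot(n)["frame"][:,:,::-1]
    if n=="scene": f=cv2.resize(f[170:310,220:430],None,fx=3.8,fy=3.8)
    if n!="top": cv2.imwrite(f"pics/{n}1.png",f)
```

```text
t2.15 tcp mach mm [-38.3   1.4 234.6] rpy [ 180.    -0.  -156.4] F mach [ 0.5 -0.1  0.4] M mach [ 0.04 -0.   -0.04] open 0.0501 J [ 16.8  11.1 -11.2   0.  -67.6 -83.2]
d(cm) [-0.2   0.21  7.96] rot [ 0.     -0.0001  0.    ]
```

View pics/scene1.png

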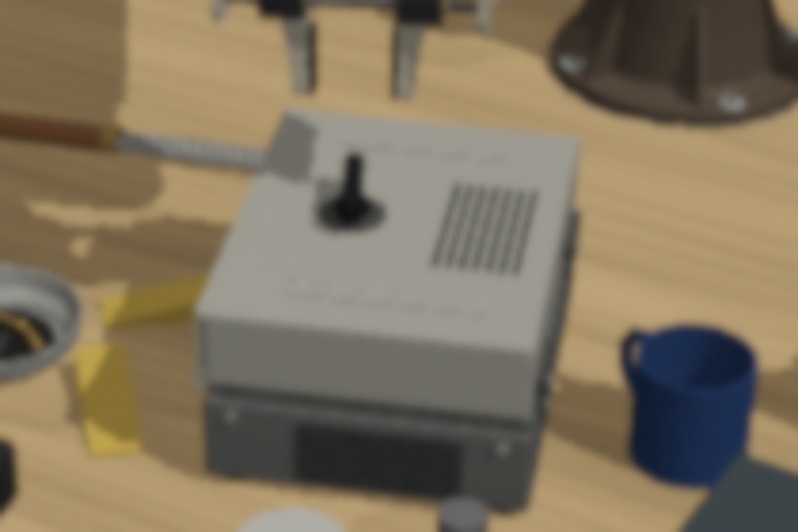

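View pics/wrist1.png

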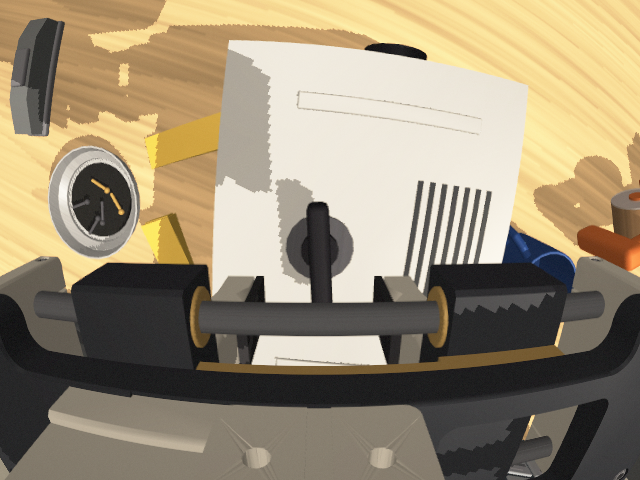

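Run:
```python
from h import *
print(proj("scene",[[.578,-.0235,.172],[.578,-.0235,.152]]), back("scene",(312.6,211.2),.172), back("scene",(312,226),.147))
st()
o,p,r=cur()
# jaw tips in scene at snapshot: predicted
for s in (-.025,.025): print(proj("scene",p+r.apply([0,s,0])))
print("obs tips",np.array([(303,92),(402,96)])/3.8+[220,170])
from plant import cams
s=cams.snapshot("wrist");print(s["R"],s["t"])
k=s["camera_matrix"]
def fp(X):
    c=s["R"]@X+s["t"]; th=np.arctan2(np.hypot(c[0],c[1]),c[2]); u=c[:2]/np.hypot(c[0],c[1]); return k[0,0]*th*u+k[:2,2]
b=np.array([np.cos(np.radians(203.6)),np.sin(np.radians(203.6)),0])
for X in ([.578,-.0235,.172]-b*.035,[.578,-.0235,.172]-b*.035-[0,0,.02],mw(-35,0,.144*1e3),[.578,-.0235,.145]): print(fp(np.array(X)))
```

```text
[[312.85229886 214.78912909]
 [312.77846624 221.44615739]] [ 0.56199215 -0.03283086  0.172     ] [ 0.59175759 -0.01834581  0.147     ]
t2.30 tcp mach mm [-38.4   1.2 234.9] rpy [-180.     0.  -156.4] F mach [-0.8 -0.3  0.7] M mach [ 0.08  0.   -0.01] open 0.0504 J [ 16.8  11.1 -11.2   0.  -67.6 -83.2]
[[302.43576649 192.43093156]]
[[322.15166041 193.36076718]]
obs tips [[299.73684211 194.21052632]
 [325.78947368 195.26315789]]
[[-4.01491846e-01  9.15862595e-01  6.67278082e-05]
 [ 8.85839097e-01  3.88311772e-01  2.53974529e-01]
 [ 2.32579860e-01  1.02027813e-01 -9.67210905e-01]] [ 0.25573626 -0.5351418   0.26609987]
[321.87185554 309.03357971]
[321.64053983 296.92743471]
[323.19822688 245.79867563]
[321.75110557 246.50398223]
```

Request:
move_arm(
  commands=[
    [5.0,-0.1,0.1,1,0,0,0],
    [5.0,-0.2,0.21,3,0,0,0],
    [5.0,-0.2,0.21,5,0,0,0],
    [5.0,-0.2,0.21,6.5,0,0,0],
    [5.0,-0.2,0.21,7.5,0,0,0],
    [5.0,-0.2,0.21,7.9,0,0,0],
    [5.0,-0.2,0.21,7.9,0,0,0],
    [5.0,-0.2,0.21,7.9,0,0,0],
  ],
)

```text
clock: 3.35
tool_pos: [0.5789, -0.0226, 0.1562]
orientation: [-180.0, 0.1, -156.3]
force: [-0.5, -0.6, 0.4]
opening: 0.05
```

Run:
```python
from h import *
st()
from plant import cams
import cv2
f=cams.snapshot("scene")["frame"][:,:,::-1]
cv2.imwrite(f"pics/scene2.png",cv2.resize(f[170:310,220:430],None,fx=3.8,fy=3.8))
```

```text
t3.35 tcp mach mm [-35.4  -1.4 156.2] rpy [-1.800e+02  1.000e-01 -1.563e+02] F mach [-0.4  0.6  0.4] M mach [-0.01  0.04  0.  ] open 0.0500 J [ 17.1  14.8 -17.3   0.  -57.8 -83.4]
```

View pics/scene2.png

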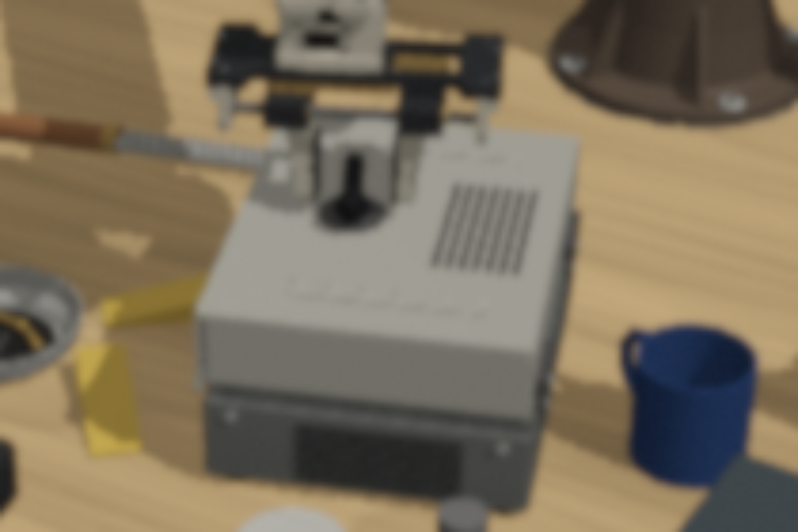

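Request:
move_arm(
  commands=[
    [3.0,0,0,0,0,0,0],
    [2.0,0,0,0,0,0,0],
    [1.0,0,0,0,0,0,0],
    [0.8,0,0,0,0,0,0],
    [0.8,0,0,0,0,0,0],
    [0.8,0,0,0,0,0,0],
    [0.8,0,0,0,0,0,0],
    [0.8,0,0,0,0,0,0],
  ],
)

```text
clock: 4.4
tool_pos: [0.579, -0.0245, 0.156]
orientation: [-179.9, -0.0, -156.3]
force: [2.5, -8.8, -0.5]
opening: 0.0136
```

Run:
```python
from h import *
st()
```

```text
t4.40 tcp mach mm [-37.3  -1.  156. ] rpy [-179.9   -0.  -156.3] F mach [-9.2  0.3 -0.5] M mach [-0.11  3.54  0.11] open 0.0136 J [ 17.   14.8 -17.4   0.2 -57.8 -83.4]
```

Request:
move_arm(
  commands=[
    [0.8,0,-0.15,0,0,0,0],
    [0.8,0,-0.25,0,0,0,-0.05],
    [0.8,0,-0.25,0,0,0,-0.15],
    [0.8,0,-0.25,0,0,0,-0.28],
    [0.8,0,-0.25,0,0,0,-0.42],
    [0.8,0,-0.25,0,0,0,-0.56],
    [0.8,0,-0.25,0,0,0,-0.7],
    [0.8,0,-0.25,0,0,0,-0.7],
  ],
)

```text
clock: 5.4
tool_pos: [0.5796, -0.0253, 0.1556]
orientation: [-180.0, -0.0, -116.3]
force: [1.2, -2.9, 0.7]
opening: 0.0136
```

Run:
```python
from h import *
st()
```

```text
t5.40 tcp mach mm [-38.2  -1.3 155.6] rpy [-180.    -0.  -116.3] F mach [-3.1 -0.2  0.7] M mach [0.25 1.2  0.04] open 0.0136 J [ 16.8  14.9 -17.2   0.  -57.9 -43.1]
```

Request:
move_arm(
  commands=[
    [0.8,0,0,0,0,0,-0.13],
    [0.8,0,0,0,0,0,-0.26],
    [0.8,0,0,0,0,0,-0.39],
    [0.8,0,0,0,0,0,-0.52],
    [0.8,0,0,0,0,0,-0.62],
    [0.8,0,0,0,0,0,-0.7],
    [0.8,0,0,0,0,0,-0.76],
    [0.8,0,0,0,0,0,-0.78],
  ],
)

```text
clock: 6.4
tool_pos: [0.5802, -0.0254, 0.1557]
orientation: [-179.9, -0.0, -71.7]
force: [3.3, -4.4, -2.0]
opening: 0.0139
```

Run:
```python
from h import *
st()
```

```text
t6.40 tcp mach mm [-38.4  -1.9 155.7] rpy [-179.9   -0.   -71.7] F mach [-5.1 -1.8 -2. ] M mach [-0.49  1.97 -0.23] open 0.0139 J [ 16.8  14.9 -17.2   0.1 -57.8   1.4]
```

Request:
move_arm(
  commands=[
    [0.8,0,0,0,0,0,-0.015],
    [0.8,0,0,0,0,0,-0.03],
    [0.8,0,0,0,0,0,-0.03],
    [0.8,0,0,0,0,0,-0.03],
    [0.8,0,0,0,0,0,-0.03],
    [0.8,0,0,0,0,0,-0.03],
    [0.8,0,0,0,0,0,-0.03],
    [0.8,0,0,0,0,0,-0.03],
  ],
)

```text
clock: 7.4
tool_pos: [0.5802, -0.0253, 0.1557]
orientation: [-179.9, -0.0, -70.1]
force: [3.9, -4.7, -2.0]
opening: 0.0136
```

Run:
```python
from h import *
st()
```

```text
t7.40 tcp mach mm [-38.4  -1.9 155.7] rpy [-179.9   -0.   -70.1] F mach [-5.6 -2.3 -2. ] M mach [-0.55  1.98 -0.66] open 0.0136 J [ 16.8  14.9 -17.2   0.  -57.8   3.1]
```

Request:
move_arm(
  commands=[
    [0.8,0,0,0,0,0,0.02],
    [0.8,-0.08,0,-0.17,0,0.0125,0.02],
    [0.8,-0.17,0,-0.34,0,0.025,0.02],
    [0.8,-0.34,0,-0.67,0,0.05,0.02],
    [0.8,-0.52,0,-1.0,0,0.075,0.02],
    [0.8,-0.71,0,-1.32,0,0.1,0.02],
    [0.8,-0.88,0,-1.58,0,0.12,0.02],
    [0.8,-0.88,0,-1.58,0,0.12,0.02],
  ],
)

```text
clock: 8.4
tool_pos: [0.5775, -0.017, 0.1717]
orientation: [-179.8, -7.0, -71.2]
force: [6.7, -6.6, -3.3]
opening: 0.0141
```

Run:
```python
from h import *
st()
from plant import cams
import cv2
f=cams.snapshot("scene")["frame"][:,:,::-1]
cv2.imwrite(f"pics/scene3.png",cv2.resize(f[170:310,220:430],None,fx=3.8,fy=3.8))
```

```text
t8.40 tcp mach mm [-29.6  -1.8 171.7] rpy [-179.8   -7.   -71.2] F mach [-8.3 -4.4 -3.3] M mach [-1.29  2.54 -0.25] open 0.0141 J [ 22.4  12.6 -21.9   8.4 -56.1  -8.3]
```

View pics/scene3.png

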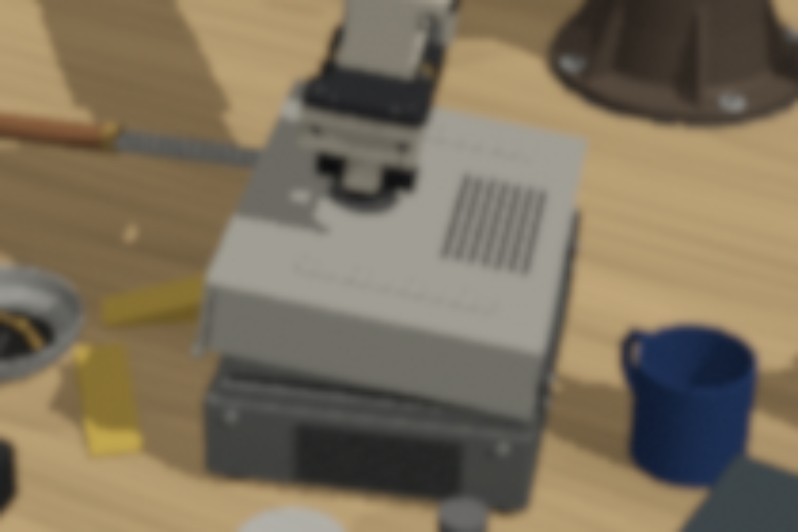

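Request:
move_arm(
  commands=[
    [0.8,-0.07,0,-0.13,0,0.01,0],
    [0.8,-0.13,0,-0.27,0,0.02,0],
    [0.8,-0.2,0,-0.4,0,0.03,0],
    [0.8,-0.27,0,-0.53,0,0.04,0],
    [0.8,-0.3,0,-0.6,0,0.045,0],
    [0.8,-0.3,0,-0.6,0,0.045,0],
    [0.8,-0.3,0,-0.6,0,0.045,0],
    [0.8,-0.3,0,-0.6,0,0.045,0],
  ],
)

```text
clock: 9.45
tool_pos: [0.5764, -0.0136, 0.1771]
orientation: [-179.8, -9.5, -71.2]
force: [8.0, -6.2, -4.0]
opening: 0.0136
```

Run:
```python
from h import *
st()
```

```text
t9.45 tcp mach mm [-26.1  -1.8 177.1] rpy [-179.8   -9.5  -71.2] F mach [-8.4 -5.7 -4. ] M mach [-1.7   2.4  -0.07] open 0.0136 J [ 24.4  11.9 -23.5  11.5 -55.9 -12.1]
```

Request:
move_arm(
  commands=[
    [0.8,-0.02,0,-0.04,0,0.003,0],
    [0.8,-0.04,0,-0.08,0,0.006,0],
    [0.8,-0.06,0,-0.12,0,0.009,0],
    [0.8,-0.07,0,-0.14,0,0.011,0],
    [0.8,-0.07,0,-0.14,0,0.011,0],
    [0.8,-0.07,0,-0.14,0,0.011,0],
    [0.8,-0.07,0,-0.14,0,0.011,0],
    [0.8,-0.07,0,-0.14,0,0.011,0],
  ],
)

```text
clock: 10.45
tool_pos: [0.5762, -0.0133, 0.1776]
orientation: [-179.8, -10.2, -71.3]
force: [13.6, -11.6, -11.7]
opening: 0.0138
```

Run:
```python
from h import *
st()
```

```text
t10.45 tcp mach mm [-25.7  -1.7 177.6] rpy [-179.8  -10.2  -71.3] F mach [-15.1  -9.5 -11.7] M mach [-3.19  4.06  0.15] open 0.0138 J [ 24.8  11.8 -23.9  12.3 -55.8 -13.1]
```

Request:
move_arm(
  commands=[
    [0.8,0.05,0,0.1,0,-0.008,0],
    [1.4,0.05,0,0.1,0,-0.008,0],
    [3.0,0.05,0,0.1,0,-0.008,0],
    [4.5,0.05,0,0.1,0,-0.008,0],
    [5.0,0.05,0,0.1,0,-0.008,0],
    [5.0,0.05,0,0,0,-0.008,0],
    [5.0,0.05,0,-1,0,-0.008,0],
    [5.0,0.05,0,-3,0,-0.008,0],
  ],
)

```text
clock: 11.45
tool_pos: [0.5729, -0.0079, 0.2081]
orientation: [180.0, -9.6, -71.0]
force: [0.0, 0.1, 0.6]
opening: 0.0499
```

Run:
```python
from h import *
st()
from plant import cams
import cv2
f=cams.snapshot("scene")["frame"][:,:,::-1]
cv2.imwrite(f"pics/scene4.png",cv2.resize(f[170:310,220:430],None,fx=3.8,fy=3.8))
```

```text
t11.45 tcp mach mm [-1.960e+01 -2.000e-01  2.081e+02] rpy [180.   -9.6 -71. ] F mach [ 0.1 -0.   0.6] M mach [ 0.05 -0.56  0.04] open 0.0499 J [ 25.2  10.2 -21.1  11.1 -60.1 -11.8]
```

View pics/scene4.png

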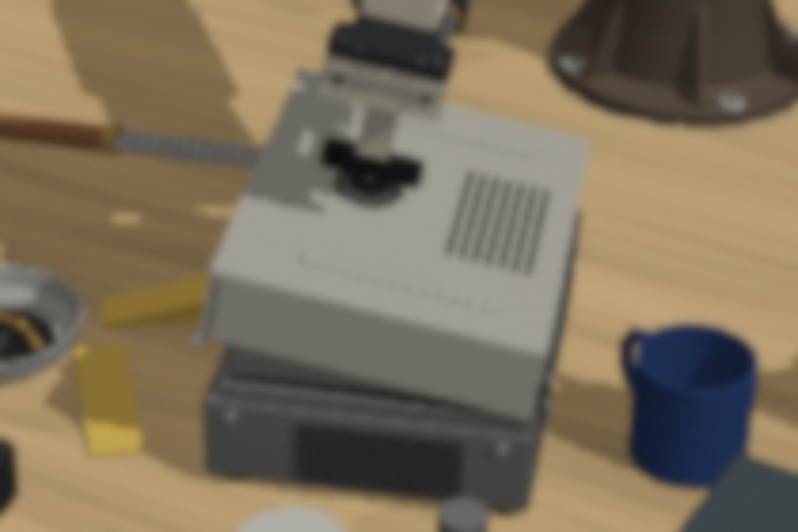

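```bash
sed -i 's/^M0=.*/M0=np.array([.5668,.0107])+np.array([[np.cos(np.radians(107.6)),-np.sin(np.radians(107.6))],[np.sin(np.radians(107.6)),np.cos(np.radians(107.6))]])@np.array([-.004,-.002])/' h.py
cat >> h.py <<'E'
def RT(al): # tilt deg forward; tool z=(sin,0,-cos) machine
    a=np.radians(al); z=np.array([np.sin(a),0,-np.cos(a)]); y=np.array([0,1,0]); x=np.cross(y,z)
    return RM*Ro.from_matrix(np.c_[x,y,z])
E
python3 - <<'E'
from h import *
st()
for uv,z in (((374,201),.02),((388,252),.02),((422,210),.03),((484,255),.05),((440,335),.02)): print(wm(back("top",uv,z)).round())
for a,P in ((0,(-150,-30,330)),(30,(-190,-50,300)),(70,(-190,-60,250))):
    delta(mw(*P),RT(a))
o,p,r=cur()
from plant import cams
s=cams.snapshot("wrist"); print("cam in tool", r.inv().apply(-s["R"].T@s["t"]-p))
E
```

```text
Traceback (most recent call last):
  File "h.py", line 21, in <module>
    RM=Ro.from_euler('z',TH)
                         ^^
NameError: name 'TH' is not defined. Did you mean: 'T'?
```

```bash
sed -i 's/^RM=/TH=np.radians(107.6)\nRM=/' h.py
python3 - <<'E'
from h import *
st()
for uv,z in (((374,201),.02),((388,252),.02),((422,210),.03),((484,255),.05),((440,335),.02)): print(wm(back("top",uv,z)).round())
for a,P in ((0,(-150,-30,330)),(30,(-190,-50,300)),(70,(-190,-60,250))):
    delta(mw(*P),RT(a))
o,p,r=cur()
from plant import cams
s=cams.snapshot("wrist"); print("cam in tool", r.inv().apply(-s["R"].T@s["t"]-p))
E
```

```text
t11.50 tcp mach mm [-15.5   0.  211.6] rpy [-179.7   -9.7  -71. ] F mach [-0.1 -1.4  3.3] M mach [-0.07 -0.53  0.04] open 0.0495 J [ 25.2  10.1 -20.9  11.1 -60.3 -11.8]
[-195.  -64.   20.]
[-184.   65.   20.]
[-295.   -3.   30.]
[-389.  147.   50.]
[-232.  289.   20.]
d(cm) [15.32 -2.71 -9.39] rot [-0.0068 -0.1686  0.0251]
d(cm) [18.8  -4.6  -5.75] rot [-1.000e-04 -6.922e-01  2.650e-02]
d(cm) [17.99 -5.57 -0.81] rot [ 0.0096 -1.3903  0.0265]
cam in tool [ 0.06790579  0.0002859  -0.15842291]
```

Request:
move_arm(
  commands=[
    [5.0,1,0,-3,0,-0.04,0],
    [4.0,4.0,-0.5,-6.5,0,-0.14,0],
    [3.0,8,-1.5,-8.5,0,-0.28,0.01],
    [2.0,12,-2.5,-8.5,0,-0.43,0.01],
    [1.0,15.5,-3.5,-7.5,0,-0.58,0.02],
    [0,18,-4.5,-6.5,0,-0.73,0.025],
    [0,18.3,-5,-5.5,0,-0.88,0.026],
    [0,18.3,-5.5,-4.5,0,-1.0,0.026],
  ],
)

```text
clock: 12.55
tool_pos: [0.6819, -0.1551, 0.2813]
orientation: [179.3, 48.0, -72.9]
force: [0.7, 0.3, -0.7]
opening: 0.0008
```

Run:
```python
from h import *
st()
delta(mw(-165,-60,150),RT(70))
```

```text
t12.55 tcp mach mm [-188.9  -57.6  281.3] rpy [179.3  48.  -72.9] F mach [ 0.1 -0.7 -0.7] M mach [ 0.04  2.45 -0.13] open 0.0008 J [ -19.4   41.5   43.   -41.9 -118.    25.3]
d(cm) [ 8.15 -0.34 10.57] rot [ 0.0037 -0.3846 -0.007 ]
```

Request:
move_arm(
  commands=[
    [0,1,0,0.5,0,-0.05,0],
    [0,2.5,0,2,0,-0.12,0],
    [0,4,-0.1,4,0,-0.19,0],
    [0,5.5,-0.2,6,0,-0.26,0],
    [0,6.5,-0.3,8,0,-0.33,0],
    [0,7.5,-0.3,9.5,0,-0.38,0],
    [0,8.15,-0.34,10.5,0,-0.385,0],
    [0,8.15,-0.34,10.5,0,-0.385,0],
  ],
)

```text
clock: 13.55
tool_pos: [0.6771, -0.1307, 0.1511]
orientation: [178.7, 69.7, -73.5]
force: [-0.2, -0.2, 0.6]
opening: 0.0009
```

Run:
```python
from h import *
st()
delta(mw(-150,-60,111),RT(70))
from plant import cams
import cv2
f=cams.snapshot("scene")["frame"][:,:,::-1]
cv2.imwrite(f"pics/scene5.png",cv2.resize(f[150:330,200:430],None,fx=3.3,fy=3.3))
cv2.imwrite(f"pics/wrist5.png",cams.snapshot("wrist")["frame"][:,:,::-1])
```

```text
t13.55 tcp mach mm [-164.1  -60.4  151.1] rpy [178.7  69.7 -73.5] F mach [-0.2  0.2  0.6] M mach [ 0.07  3.1  -0.05] open 0.0009 J [ -24.    55.1   41.8  -55.4 -121.9   30.8]
d(cm) [3.28 0.   2.72] rot [ 0.0044 -0.0049 -0.0068]
```

View pics/scene5.png

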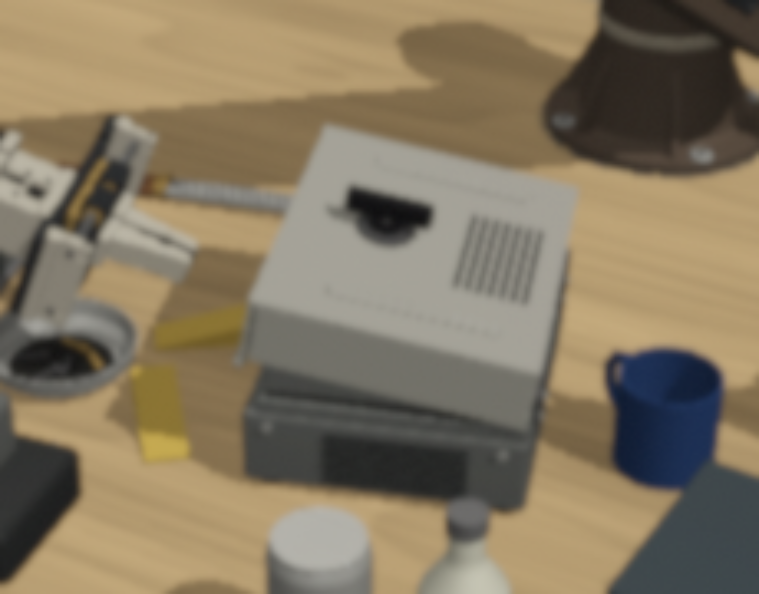

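View pics/wrist5.png

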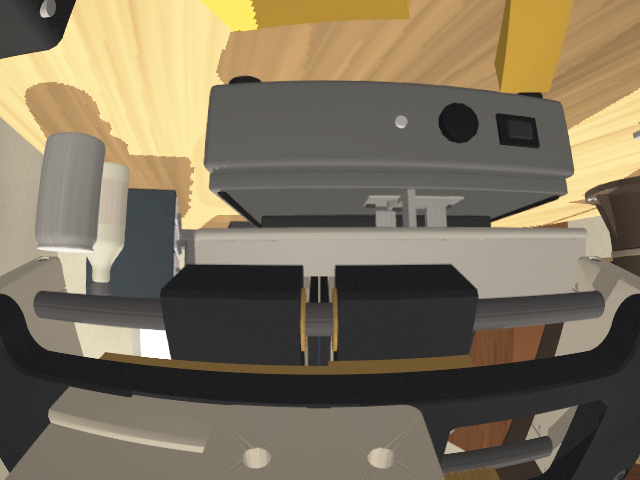

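Run:
```python
from h import *
from plant import cams
s=cams.snapshot("wrist");k=s["camera_matrix"]
o=-s["R"].T@s["t"]
def ray(uv):
    d=np.array(uv)-k[:2,2]; r=np.hypot(*d); th=r/k[0,0]
    return RM.inv().apply(s["R"].T@np.r_[d/r*np.sin(th),np.cos(th)])
om=wm(o); print("cam",om.round(1))
def atx(uv,x):
    d=ray(uv); return (om+d*(x-om[0])/d[0]).round(1)
for n,uv,x in (("tongue top?",(409,192),-104),("tongue bot",(409,226),-104),("tL",(404,208),-104),("tR",(414,208),-104),("lipL",(188,232),-111),("lipR",(587,232),-111),("lipmid",(390,229),-111),("hsg L",(207,165),-112),("hsg R",(572,178),-112),("edge 178mid",(390,175),-112)): print(n,atx(uv,x))
st()
```

```text
cam [-336.6  -60.8  145.3]
tongue top? [-104.    -0.6   90.5]
tongue bot [-104.    -1.5  113. ]
tL [-104.    -4.5  101.2]
tR [-104.     2.3  101.1]
lipL [-111.  -143.1  117.1]
lipR [-111.   141.   117.3]
lipmid [-111.   -15.6  115.8]
hsg L [-112.  -132.1   73.5]
hsg R [-112.   130.1   76.7]
edge 178mid [-112.   -14.5   81.4]
t13.70 tcp mach mm [-164.7  -60.8  153.7] rpy [179.3  69.6 -73. ] F mach [-0.1 -0.3  0.2] M mach [0.13 3.12 0.05] open 0.0006 J [ -24.    55.    41.9  -55.5 -122.    30.8]
```

Run:
```python
from h import *
delta(mw(-138,-60,108),RT(70))
delta(mw(-96,-60,93),RT(70))
```

```text
d(cm) [3.35 0.06 4.1 ] rot [ 0.0034 -0.0078 -0.0036]
d(cm) [3.29 0.04 8.56] rot [ 0.0034 -0.0078 -0.0036]
```

Request:
move_arm(
  commands=[
    [0,1,0,0.5,0,0,0],
    [0,2.2,0.05,1.5,0,-0.004,0],
    [0,3.3,0.05,2.8,0,-0.008,0],
    [0,3.3,0.05,4.0,0,-0.008,0],
    [0,3.3,0.05,5.0,0,-0.008,0],
    [0,3.3,0.05,5.6,0,-0.008,0],
    [0,3.3,0.05,5.9,0,-0.008,0],
    [0,3.3,0.05,5.9,0,-0.008,0],
  ],
)

```text
clock: 14.7
tool_pos: [0.663, -0.0894, 0.1009]
orientation: [178.9, 70.2, -73.3]
force: [-0.2, -0.2, 0.2]
opening: 0.0005
```

Run:
```python
from h import *
st()
delta(mw(-96,-60,93),RT(70))
from plant import cams
import cv2
cv2.imwrite(f"pics/wrist6.png",cams.snapshot("wrist")["frame"][:,:,::-1])
```

```text
t14.70 tcp mach mm [-120.5  -59.5  100.9] rpy [178.9  70.2 -73.3] F mach [-0.1  0.3  0.2] M mach [ 0.1   3.14 -0.  ] open 0.0005 J [ -21.7   55.6   34.9  -53.9 -116.    36.1]
d(cm) [-0.09 -0.06  2.57] rot [ 0.0036  0.0028 -0.0055]
```

View pics/wrist6.png

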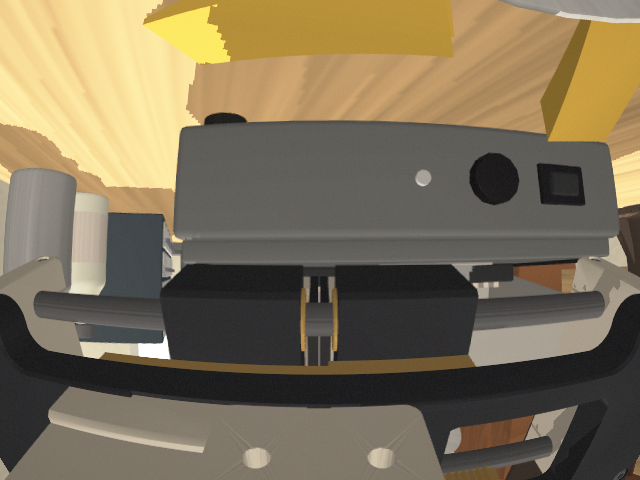

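Free so far; insert the last 24 mm slowly.

Request:
move_arm(
  commands=[
    [0,-0.03,0,0.3,0,0,0],
    [0,-0.07,0,0.7,0,0,0],
    [0,-0.09,0,1.1,0,0,0],
    [0,-0.09,0,1.5,0,0,0],
    [0,-0.09,0,1.9,0,0,0],
    [0,-0.09,0,2.2,0,0,0],
    [0,-0.09,0,2.4,0,0,0],
    [0,-0.09,0,2.4,0,0,0],
  ],
)

```text
clock: 15.75
tool_pos: [0.6559, -0.0675, 0.0932]
orientation: [178.8, 70.2, -73.4]
force: [0.1, 0.3, 0.6]
opening: 0.0007
```

Run:
```python
from h import *
st()
delta(mw(-96,-30,93),RT(70))
```

```text
t15.75 tcp mach mm [-97.5 -59.3  93.2] rpy [178.8  70.2 -73.4] F mach [ 0.2 -0.2  0.6] M mach [0.09 3.16 0.  ] open 0.0007 J [ -20.5   54.9   31.9  -53.8 -113.9   37.4]
d(cm) [-0.01  2.93  0.16] rot [ 0.0037  0.0033 -0.0061]
```

Request:
move_arm(
  commands=[
    [0,0,0.3,0.1,0,0,0],
    [0,0,0.7,0.1,0,0,0],
    [0,0,1.1,0.1,0,0,0],
    [0,0,1.5,0.1,0,0,0],
    [0,0,1.9,0.1,0,0,0],
    [0,0,2.3,0.1,0,0,0],
    [0,0,2.6,0.1,0,0,0],
    [0,0,2.7,0.1,0,0,0],
  ],
)

```text
clock: 16.75
tool_pos: [0.6298, -0.075, 0.0931]
orientation: [178.8, 70.2, -73.4]
force: [0.5, 0.2, 0.4]
opening: 0.0002
```

Run:
```python
from h import *
st()
```

```text
t16.75 tcp mach mm [-96.8 -32.1  93.1] rpy [178.8  70.2 -73.4] F mach [ 0.  -0.6  0.4] M mach [0.08 3.17 0.07] open 0.0002 J [ -21.3   53.5   28.3  -52.5 -113.1   39.8]
```

Request:
move_arm(
  commands=[
    [0,0,0.15,0,0,0,0],
    [0,0,0.3,0,0,0,0],
    [0,0,0.45,0,0,0,0],
    [0,0,0.6,0,0,0,0],
    [0,0,0.75,0,0,0,0],
    [0,0,0.8,0,0,0,0],
    [0,0,0.8,0,0,0,0],
    [0,0,0.8,0,0,0,0],
  ],
)

```text
clock: 17.75
tool_pos: [0.6224, -0.0773, 0.0931]
orientation: [178.8, 70.2, -73.4]
force: [-0.6, -0.8, -0.5]
opening: 0.0004
```

Run:
```python
from h import *
st()
```

```text
t17.75 tcp mach mm [-96.7 -24.3  93.1] rpy [178.8  70.2 -73.4] F mach [-0.6  0.8 -0.5] M mach [0.1  3.17 0.03] open 0.0004 J [ -21.6   53.2   27.4  -52.1 -113.    40.5]
```

Request:
move_arm(
  commands=[
    [0,0,0.1,0,0,0,0],
    [0,0,0.2,0,0,0,0],
    [0,0,0.3,0,0,0,0],
    [0,0,0.4,0,0,0,0],
    [0,0,0.5,0,0,0,0],
    [0,0,0.5,0,0,0,0],
    [0,0,0.5,0,0,0,0],
    [0,0,0.5,0,0,0,0],
  ],
)

```text
clock: 18.75
tool_pos: [0.6176, -0.0789, 0.0931]
orientation: [178.8, 70.2, -73.4]
force: [0.3, 0.7, 0.0]
opening: 0.0005
```

Run:
```python
from h import *
st()
```

```text
t18.75 tcp mach mm [-96.7 -19.3  93.1] rpy [178.8  70.2 -73.4] F mach [ 0.6 -0.5  0. ] M mach [0.12 3.14 0.01] open 0.0005 J [ -21.8   52.9   26.7  -51.9 -112.8   41. ]
```

Request:
move_arm(
  commands=[
    [0,0,0.1,0,0,0,0],
    [0,0,0.2,0,0,0,0],
    [0,0,0.3,0,0,0,0],
    [0,0,0.4,0,0,0,0],
    [0,0,0.4,0,0,0,0],
    [0,0,0.4,0,0,0,0],
    [0,0,0.4,0,0,0,0],
    [0,0,0.4,0,0,0,0],
  ],
)

```text
clock: 19.75
tool_pos: [0.6138, -0.0801, 0.0932]
orientation: [178.8, 70.2, -73.4]
force: [2.4, 0.3, -0.6]
opening: 0.0004
```

Run:
```python
from h import *
st()
```

```text
t19.75 tcp mach mm [-96.8 -15.3  93.2] rpy [178.8  70.2 -73.4] F mach [-0.5 -2.4 -0.6] M mach [-0.24  3.39 -1.01] open 0.0004 J [ -21.9   52.8   26.3  -51.7 -112.8   41.3]
```

Request:
move_arm(
  commands=[
    [0,0,0.15,0,0,0,0],
    [0,0,0.3,0,0,0,0],
    [0,0,0.45,0,0,0,0],
    [0,0,0.6,0,0,0,0],
    [0,0,0.75,0,0,0,0],
    [0,0,0.9,0,0,0,0],
    [0,0,0.9,0,0,0,0],
    [0,0,0.9,0,0,0,0],
  ],
)

```text
clock: 20.75
tool_pos: [0.6053, -0.0826, 0.0933]
orientation: [178.9, 70.2, -73.4]
force: [5.0, 3.2, 0.4]
opening: 0.0003
```

Run:
```python
from h import *
st()
```

```text
t20.75 tcp mach mm [-96.6  -6.5  93.3] rpy [178.9  70.2 -73.4] F mach [ 1.5 -5.7  0.4] M mach [-0.54  3.19 -1.78] open 0.0003 J [ -22.2   52.3   25.2  -51.3 -112.5   42.1]
```

Request:
move_arm(
  commands=[
    [0,0,0.1,0,0,0,0],
    [0,0,0.2,0,0,0,0],
    [0,0,0.3,0,0,0,0],
    [0,0,0.37,0,0,0,0],
    [0,0,0.37,0,0,0,0],
    [0,0,0.37,0,0,0,0],
    [0,0,0.37,0,0,0,0],
    [0,0,0.37,0,0,0,0],
  ],
)

```text
clock: 21.75
tool_pos: [0.602, -0.0837, 0.0934]
orientation: [179.0, 70.2, -73.3]
force: [4.9, 2.8, -0.5]
opening: 0.0004
```

Run:
```python
from h import *
st(); o,p,r=cur(); m=wm(p)
delta(mw(-95,m[1],m[2]+5))
```

```text
t21.75 tcp mach mm [-96.6  -3.1  93.4] rpy [179.   70.2 -73.3] F mach [ 1.2 -5.5 -0.5] M mach [-0.56  3.11 -2.  ] open 0.0004 J [ -22.3   52.2   24.7  -51.1 -112.4   42.4]
d(cm) [-0.52  0.   -0.02] rot [0. 0. 0.]
```

Request:
move_arm(
  commands=[
    [0,-0.1,0,0,0,0,0],
    [0,-0.2,0,0,0,0,0],
    [0,-0.3,0,0,0,0,0],
    [0,-0.4,0,0,0,0,0],
    [0,-0.5,0,0,0,0,0],
    [0,-0.6,0,0,0,0,0],
    [0,-0.65,0,0,0,0,0],
    [0,-0.65,0,0,0,0,0],
  ],
)

```text
clock: 22.75
tool_pos: [0.6016, -0.0832, 0.0972]
orientation: [178.6, 70.0, -73.7]
force: [5.8, -3.4, -10.6]
opening: 0.0005
```

Run:
```python
from h import *
st(); o,p,r=cur(); m=wm(p)
```

```text
t22.75 tcp mach mm [-96.   -2.7  97.2] rpy [178.6  70.  -73.7] F mach [ -5.   -4.5 -10.6] M mach [-0.51  7.24 -1.54] open 0.0005 J [ -22.3   51.7   24.6  -51.1 -112.4   42.1]
```

Request:
move_arm(
  commands=[
    [0,0.1,0,0,0,0,0],
    [0,0.2,0,0,0,0,0],
    [0,0.3,0,0,0,0,0],
    [0,0.3,0.1,0,0,0,0],
    [0,0.3,0.2,0,0,0,0],
    [0,0.3,0.2,0,0,0,0],
    [0,0.3,0.2,0,0,0,0],
    [0,0.3,0.2,0,0,0,0],
  ],
)

```text
clock: 23.75
tool_pos: [0.5999, -0.0834, 0.0967]
orientation: [179.0, 70.2, -73.3]
force: [5.8, 2.9, 0.1]
opening: 0.0001
```

Run:
```python
from h import *
st(); o,p,r=cur(); m=wm(p)
```

```text
t23.75 tcp mach mm [-95.7  -1.1  96.7] rpy [179.   70.2 -73.3] F mach [ 1.  -6.5  0.1] M mach [-0.56  3.12 -2.03] open 0.0001 J [ -22.4   51.8   24.4  -51.1 -112.5   42.4]
```

Request:
move_arm(
  commands=[
    [0,-0.05,0,0,0,0,0],
    [0,-0.1,0,0,0,0,0],
    [0,-0.15,0,0,0,0,0],
    [0,-0.2,0,0,0,0,0],
    [0,-0.25,0,0,0,0,0],
    [0,-0.3,0,0,0,0,0],
    [0,-0.3,0,0,0,0,0],
    [0,-0.3,0,0,0,0,0],
  ],
)

```text
clock: 24.75
tool_pos: [0.5998, -0.0833, 0.0973]
orientation: [178.7, 70.0, -73.7]
force: [6.1, -1.8, -10.9]
opening: 0.0003
```

Run:
```python
from h import *
st(); o,p,r=cur(); m=wm(p)
```

```text
t24.75 tcp mach mm [-95.6  -1.1  97.3] rpy [178.7  70.  -73.7] F mach [ -3.5  -5.3 -10.9] M mach [-0.69  6.98 -1.91] open 0.0003 J [ -22.4   51.7   24.3  -51.  -112.4   42.2]
```

Request:
move_arm(
  commands=[
    [0,-0.03,0,0,0,0,0],
    [0,-0.06,0,0,0,0,0],
    [0,-0.09,0,0,0,0,0],
    [0,-0.12,0,0,0,0,0],
    [0,-0.12,0,0,0,0,0],
    [0,-0.12,0,0,0,0,0],
    [0,-0.12,0,0,0,0,0],
    [0,-0.12,0,0,0,0,0],
  ],
)

```text
clock: 25.75
tool_pos: [0.5998, -0.0832, 0.0983]
orientation: [178.7, 70.0, -73.7]
force: [6.4, -2.7, -10.6]
opening: 0.0006
```

Run:
```python
from h import *
st(); o,p,r=cur(); m=wm(p)
```

```text
t25.75 tcp mach mm [-95.5  -1.1  98.3] rpy [178.7  70.  -73.7] F mach [ -4.5  -5.3 -10.6] M mach [-0.67  7.42 -1.89] open 0.0006 J [ -22.4   51.6   24.3  -51.1 -112.4   42.2]
```

Request:
move_arm(
  commands=[
    [0,-0.13,0,-0.04,0,0.007,0],
    [0,-0.26,0,-0.08,0,0.014,0],
    [0,-0.39,0,-0.12,0,0.021,0],
    [0,-0.53,0,-0.16,0,0.028,0],
    [0,-0.66,0,-0.2,0,0.035,0],
    [0,-0.79,0,-0.24,0,0.042,0],
    [0,-0.94,0,-0.28,0,0.05,0],
    [0,-0.94,0,-0.28,0,0.05,0],
  ],
)

```text
clock: 26.75
tool_pos: [0.5996, -0.0827, 0.1085]
orientation: [178.9, 67.1, -73.5]
force: [6.3, -3.7, -10.5]
opening: 0.0002
```

Run:
```python
from h import *
st(); o,p,r=cur(); m=wm(p)
from plant import cams
import cv2
f=cams.snapshot("scene")["frame"][:,:,::-1]
cv2.imwrite(f"pics/scene7.png",cv2.resize(f[150:330,200:430],None,fx=3.3,fy=3.3))
```

```text
t26.75 tcp mach mm [-94.9  -1.  108.5] rpy [178.9  67.1 -73.5] F mach [ -5.4  -4.9 -10.5] M mach [-0.72  6.71 -1.77] open 0.0002 J [ -21.7   49.4   23.3  -49.6 -110.8   41.6]
```

View pics/scene7.png

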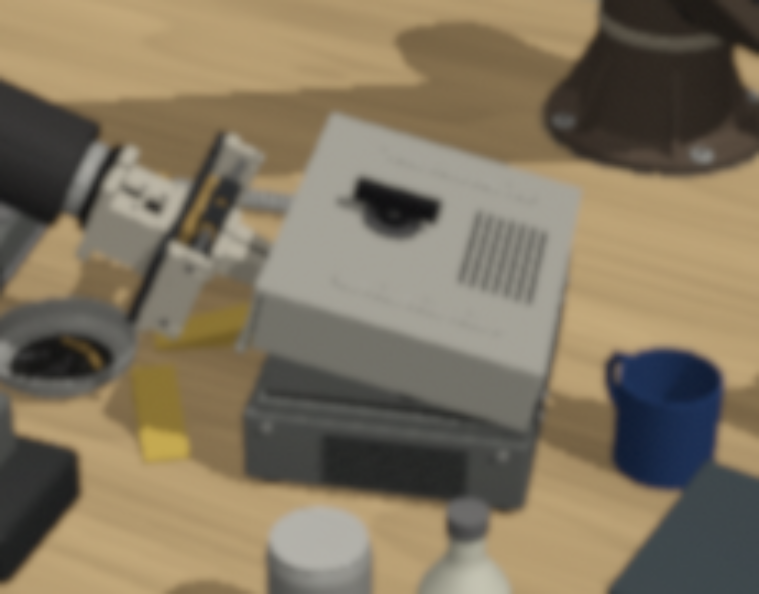

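Request:
move_arm(
  commands=[
    [0,-0.15,0,-0.04,0,0.008,0],
    [0,-0.3,0,-0.09,0,0.016,0],
    [0,-0.45,0,-0.13,0,0.024,0],
    [0,-0.6,0,-0.18,0,0.032,0],
    [0,-0.75,0,-0.22,0,0.04,0],
    [0,-0.9,0,-0.27,0,0.048,0],
    [0,-1.05,0,-0.31,0,0.056,0],
    [0,-1.13,0,-0.34,0,0.06,0],
  ],
)

```text
clock: 27.8
tool_pos: [0.5992, -0.0814, 0.1204]
orientation: [179.0, 63.7, -73.3]
force: [6.5, -1.3, -9.4]
opening: 0.0004
```

```bash
cat > plan.py <<'E'
from h import *
def plan(dmax,n=8,slide=0.0,k=1.0,rotk=1.0):
    # rows rotating about hinge (100,92) by d; slide mm along tool z over call
    o,p,r=cur(); m=wm(p)
    for i in range(1,n+1):
        d=dmax*i/n; rel=m-np.array([100,m[1],92])
        c,s=np.cos(d),np.sin(d)
        n_=np.array([100+rel[0]*c+rel[2]*s,m[1],92-rel[0]*s+rel[2]*c])
        Rt=RM*Ro.from_euler('y',d*rotk)*RM.inv()*r
        dd=r.inv().apply(mw(*n_)-p)*100+Rt.as_matrix().T[2]*0
        print((dd+[0,0,slide/10*i/n]).round(2),(r.inv()*Rt).as_rotvec().round(3))
E
python3 - <<'E'
from plan import *
st(); plan(.2)
E
```

```text
t27.80 tcp mach mm [-93.6  -1.  120.4] rpy [179.   63.7 -73.3] F mach [-3.3 -5.8 -9.4] M mach [-0.86  6.59 -1.57] open 0.0004 J [ -20.8   46.8   22.1  -47.8 -108.8   40.9]
[-0.47  0.   -0.14] [0.    0.025 0.   ]
[-0.94  0.01 -0.28] [0.   0.05 0.  ]
[-1.41  0.01 -0.4 ] [0.001 0.075 0.   ]
[-1.89  0.01 -0.51] [0.001 0.1   0.   ]
[-2.37  0.02 -0.61] [0.001 0.125 0.   ]
[-2.85  0.02 -0.69] [0.001 0.15  0.   ]
[-3.33  0.03 -0.76] [0.001 0.175 0.   ]
[-3.82  0.03 -0.83] [0.001 0.2   0.001]
```

Request:
move_arm(
  commands=[
    [0,-0.47,0,-0.14,0,0.025,0],
    [0,-0.94,0,-0.28,0,0.05,0],
    [0,-1.41,0,-0.4,0,0.075,0],
    [0,-1.89,0,-0.51,0,0.1,0],
    [0,-2.37,0,-0.61,0,0.125,0],
    [0,-2.85,0,-0.69,0,0.15,0],
    [0,-3.33,0,-0.76,0,0.175,0],
    [0,-3.82,0,-0.83,0,0.2,0],
  ],
)

```text
clock: 28.8
tool_pos: [0.5958, -0.0716, 0.1604]
orientation: [179.3, 52.3, -72.9]
force: [2.9, -2.4, -5.0]
opening: 0.0007
```

Run:
```python
from plan import *
st(); plan(.28)
from plant import cams
import cv2
f=cams.snapshot("scene")["frame"][:,:,::-1]
cv2.imwrite(f"pics/scene8.png",cv2.resize(f[150:330,200:430],None,fx=3.3,fy=3.3))
```

```text
t28.80 tcp mach mm [-83.2  -0.7 160.4] rpy [179.3  52.3 -72.9] F mach [-3.2 -2.  -5. ] M mach [-0.46  4.89 -0.69] open 0.0007 J [ -16.7   38.1   17.8  -41.7 -102.1   37.4]
[-0.66  0.   -0.19] [0.    0.035 0.   ]
[-1.32  0.01 -0.36] [0.   0.07 0.  ]
[-1.99  0.01 -0.5 ] [0.001 0.105 0.001]
[-2.66  0.02 -0.62] [0.001 0.14  0.001]
[-3.34  0.02 -0.72] [0.001 0.175 0.001]
[-4.02  0.02 -0.8 ] [0.001 0.21  0.001]
[-4.7   0.03 -0.85] [0.001 0.245 0.001]
[-5.39  0.03 -0.87] [0.001 0.28  0.002]
```

View pics/scene8.png

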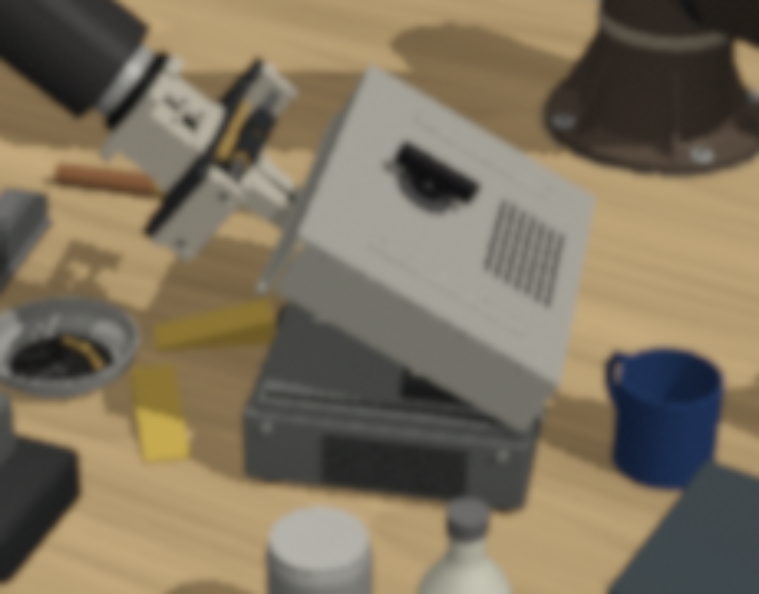

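Request:
move_arm(
  commands=[
    [0,-0.66,0,-0.19,0,0.035,0],
    [0,-1.32,0,-0.36,0,0.07,0],
    [0,-1.99,0,-0.5,0,0.105,0],
    [0,-2.66,0,-0.62,0,0.14,0],
    [0,-3.34,0,-0.72,0,0.175,0],
    [0,-4.02,0,-0.8,0,0.21,0],
    [0,-4.7,0,-0.85,0,0.245,0],
    [0,-5.39,0,-0.87,0,0.28,0],
  ],
)

```text
clock: 29.85
tool_pos: [0.5875, -0.0465, 0.2087]
orientation: [179.4, 36.3, -72.6]
force: [-0.7, -4.5, -3.5]
opening: 0.0004
```

Run:
```python
from plan import *
st(); plan(.26)
```

```text
t29.85 tcp mach mm [-56.8  -0.4 208.7] rpy [179.4  36.3 -72.6] F mach [-4.1  2.  -3.5] M mach [0.83 3.95 0.7 ] open 0.0004 J [ -8.2  26.6  10.9 -32.  -92.1  29.7]
[-0.61  0.   -0.18] [0.    0.032 0.   ]
[-1.23  0.01 -0.33] [0.    0.065 0.   ]
[-1.85  0.01 -0.47] [0.    0.097 0.001]
[-2.47  0.01 -0.59] [0.    0.13  0.001]
[-3.1   0.01 -0.68] [0.    0.162 0.001]
[-3.73  0.02 -0.76] [0.001 0.195 0.001]
[-4.36  0.02 -0.81] [0.001 0.227 0.002]
[-5.    0.02 -0.85] [0.001 0.26  0.002]
```

Request:
move_arm(
  commands=[
    [0,-0.61,0,-0.18,0,0.032,0],
    [0,-1.23,0,-0.33,0,0.065,0],
    [0,-1.85,0,-0.47,0,0.097,0],
    [0,-2.47,0,-0.59,0,0.13,0],
    [0,-3.1,0,-0.68,0,0.162,0],
    [0,-3.73,0,-0.76,0,0.195,0],
    [0,-4.36,0,-0.81,0,0.227,0],
    [0,-5.0,0,-0.85,0,0.26,0],
  ],
)

```text
clock: 30.85
tool_pos: [0.5767, -0.0129, 0.2454]
orientation: [179.5, 21.4, -72.5]
force: [-1.2, -5.6, -1.5]
opening: 0.0006
```

Run:
```python
from plan import *
st(); plan(.12)
from plant import cams
import cv2
f=cams.snapshot("scene")["frame"][:,:,::-1]
cv2.imwrite(f"pics/scene9.png",cv2.resize(f[100:330,180:430],None,fx=2.5,fy=2.5))
```

```text
t30.85 tcp mach mm [-21.5  -0.3 245.4] rpy [179.5  21.4 -72.5] F mach [-4.9  2.9 -1.5] M mach [0.94 2.89 0.35] open 0.0006 J [  3.3  17.2   3.4 -20.8 -82.7  18.1]
[-0.28  0.   -0.08] [0.    0.015 0.   ]
[-0.56  0.   -0.16] [0.   0.03 0.  ]
[-0.85  0.   -0.24] [0.    0.045 0.   ]
[-1.13  0.   -0.31] [0.   0.06 0.  ]
[-1.42  0.   -0.38] [0.    0.075 0.001]
[-1.71  0.01 -0.44] [0.    0.09  0.001]
[-1.99  0.01 -0.5 ] [0.    0.105 0.001]
[-2.28  0.01 -0.55] [0.    0.12  0.001]
```

View pics/scene9.png

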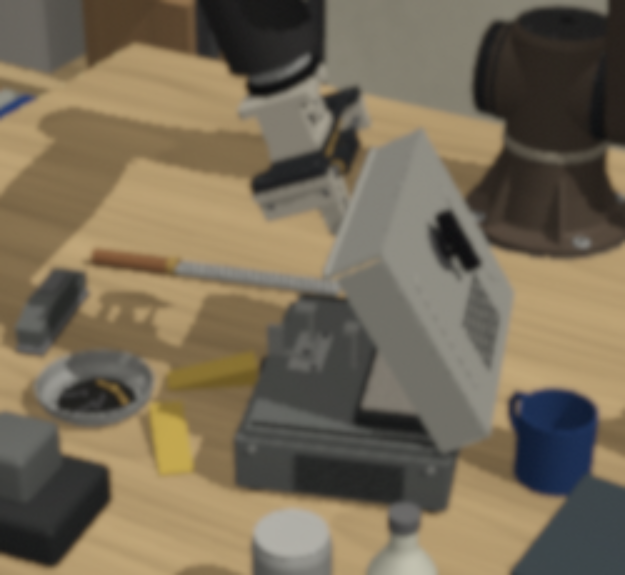

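Request:
move_arm(
  commands=[
    [0,-0.28,0,-0.08,0,0.015,0],
    [0,-0.56,0,-0.16,0,0.03,0],
    [0,-0.85,0,-0.24,0,0.045,0],
    [0,-1.13,0,-0.31,0,0.06,0],
    [0,-1.42,0,-0.38,0,0.075,0],
    [0,-1.71,0,-0.44,0,0.09,0],
    [0,-1.99,0,-0.5,0,0.105,0],
    [0,-2.15,0,-0.53,0,0.113,0],
  ],
)

```text
clock: 31.9
tool_pos: [0.5718, 0.0041, 0.2582]
orientation: [179.6, 15.0, -72.4]
force: [-1.5, -6.3, 1.3]
opening: 0.0006
```

Run:
```python
from plan import *
st(); plan(.04)
```

```text
t31.90 tcp mach mm [ -3.8  -0.7 258.2] rpy [179.6  15.  -72.4] F mach [-5.5  3.4  1.3] M mach [0.96 2.62 0.29] open 0.0006 J [  9.4  13.8  -0.1 -15.  -79.1  11.5]
[-0.09  0.   -0.03] [0.    0.005 0.   ]
[-0.19  0.   -0.06] [0.   0.01 0.  ]
[-0.28  0.   -0.08] [0.    0.015 0.   ]
[-0.38  0.   -0.11] [0.   0.02 0.  ]
[-0.47  0.   -0.14] [0.    0.025 0.   ]
[-0.56  0.   -0.16] [0.   0.03 0.  ]
[-0.66  0.   -0.19] [0.    0.035 0.   ]
[-0.75  0.   -0.21] [0.   0.04 0.  ]
```

Still no stop; nudge on.

Request:
move_arm(
  commands=[
    [0,-0.09,0,-0.03,0,0.005,0],
    [0,-0.19,0,-0.06,0,0.01,0],
    [0,-0.28,0,-0.08,0,0.015,0],
    [0,-0.38,0,-0.11,0,0.02,0],
    [0,-0.38,0,-0.11,0,0.02,0],
    [0,-0.38,0,-0.11,0,0.02,0],
    [0,-0.38,0,-0.11,0,0.02,0],
    [0,-0.38,0,-0.11,0,0.02,0],
  ],
)

```text
clock: 32.9
tool_pos: [0.5717, 0.0041, 0.2587]
orientation: [179.5, 13.6, -72.5]
force: [5.7, -18.6, -10.2]
opening: 0.0005
```

Run:
```python
from plan import *
st()
```

```text
t32.90 tcp mach mm [ -3.7  -0.7 258.7] rpy [179.5  13.6 -72.5] F mach [-19.4   0.2 -10.2] M mach [-0.21  8.24 -0.02] open 0.0005 J [ 10.3  13.4  -0.8 -13.7 -78.4  10.3]
```

Request:
move_arm(
  commands=[
    [0,0.3,0,0,0,0,0],
    [0,0.8,0,0,0,0,0],
    [0,1.2,0,-0.3,0,0,0],
    [0,1.5,0,-2,0,0,0],
    [0,2,0,-5,0,0,0],
    [0,3,0,-8,0,0,0],
    [0,5,0,-10,0,0,0],
    [0,8,0,-11,0,0,0],
  ],
)

```text
clock: 33.9
tool_pos: [0.6045, -0.0919, 0.3503]
orientation: [179.8, 13.8, -72.3]
force: [0.0, 0.0, -0.7]
opening: 0.0007
```

Run:
```python
from plan import *
st()
from plant import cams
import cv2
f=cams.snapshot("scene")["frame"][:,:,::-1]
cv2.imwrite(f"pics/scene10.png",f)
cv2.imwrite(f"pics/top10.png",cams.snapshot("top")["frame"][:,:,::-1])
```

```text
t33.90 tcp mach mm [-105.2   -2.9  350.3] rpy [179.8  13.8 -72.3] F mach [ 0.  -0.1 -0.7] M mach [ 0.06  0.75 -0.06] open 0.0007 J [  0.9  16.2  14.4 -13.1 -92.3  16.8]
```

View pics/scene10.png

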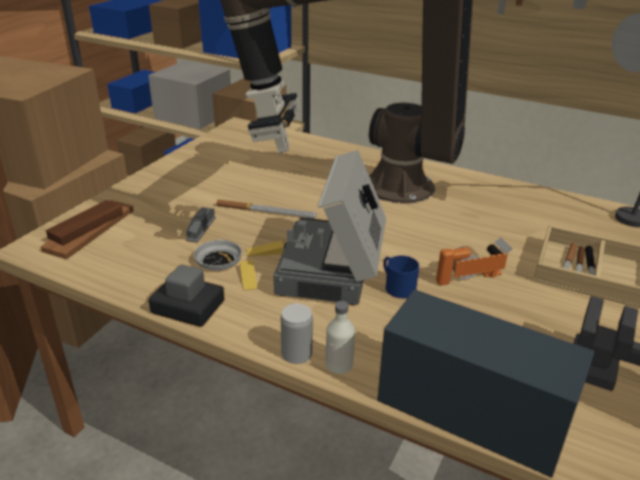

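View pics/top10.png

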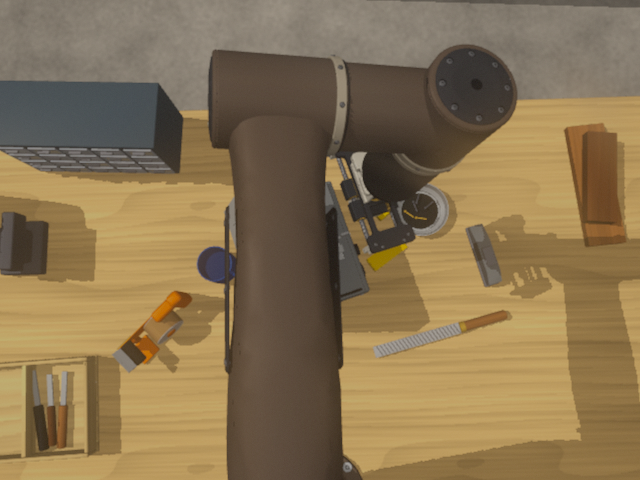

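Request:
move_arm(
  commands=[
    [0,2,0,0,0,0,0],
    [0,3,0,0,0,0,0],
    [0,3,0,0,0,0,0],
    [0,3,0,0,0,0,0],
    [0,3,0,0,0,0,0],
    [0,3,0,0,0,0,0],
    [0,3,0,0,0,0,0],
    [0,3,0,0,0,0,0],
  ],
)

```text
clock: 35.0
tool_pos: [0.6125, -0.119, 0.3399]
orientation: [179.6, 13.9, -72.4]
force: [0.5, 0.3, 0.8]
opening: 0.0004
```

Run:
```python
from plan import *
st()
from plant import cams,job
import cv2
f=cams.snapshot("scene")["frame"][:,:,::-1]
a=cv2.imread("pics/scene10.png")[140:310,270:430].astype(int); print(abs(f[140:310,270:430].astype(int)-a).mean())
print(job.close_job())
```

```text
t35.00 tcp mach mm [-133.5   -2.4  339.9] rpy [179.6  13.9 -72.4] F mach [ 0.1 -0.6  0.8] M mach [0.1  0.71 0.02] open 0.0004 J [ -1.6  18.1  15.5 -13.  -92.4  19.2]
1.1147058823529412
the job is handed in; nothing more can be done
None
```

The hood is wide open and standing by itself, and I handed the job in at about 35 s of the 72 s allowed.

- **T-handle:** I turned it counter-clockwise to its stop. The resisting moment rose there, to about 0.66 N m.
- **Safety catch:** I lifted the hood by the handle until the catch held it, at about 0.17 rad with about 19–20 N along the lift (about 21 N in all).
- **Finding the tongue:** I slid the shut fingers under the front edge, from right to left, until they met the tongue. A wrist picture had already shown it near the machine's middle, and the feel agreed.
- **Opening:** I pressed the tongue about 14 mm, clear of its 18 mm stop, at about 5 N. Single force readings were noisy, up to 6.5 N. I kept it pressed to about 0.29 rad and carried the hood on to its wide-open stop, where the force reached about 22 N.

**First lift:** my first two lifts at the front edge stopped at about 11 N, more than the stated 7 N. After I eased off, pressed the tongue 2 mm further and added a little lift, the hood rose at a steady 11–12 N. I took the extra to be hinge friction and the fingers rubbing on the tongue, but I can't rule out that the catch was still engaged on that first try.

**Last checks:**
- The robot touched nothing, with the force reading near zero.
- The hood looked unchanged between two pictures taken about 1 s apart.
- The bystanders appear where they were. In the last top view the arm partly hides the wedges and the dish, but the scene view shows them in place.

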